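Start the capsule vibrating table at its guarded locking toggle

ROBOT

A 6-joint arm with a two-finger parallel gripper is mounted at the origin on the work surface. World frame = base frame: x ahead of the robot, y to its left, z up, the work surface at z = 0. Lengths are in mm, angles in rad, forces in N, time in s.
With the tool pointing down it reaches from about 275 to 825 mm from the base axis. Payload 5.2 kg.
Tool frame: the origin (TCP) lies at the very end of the fingers, on their centre line; the grasp point (between the pads) lies 19 mm behind it; z points along the fingers, y is the direction in which the jaws open and shut (so a half turn about z gives the same grasp; the last joint's range is limited). The gripper opens to 93 mm and grips with 3 to 60 N. Pads are 15 mm wide; open, the fingers measure 128 mm over their backs; the gripper's body (75 mm by 188 mm) begins 65 mm behind the grasp point.
Start: joints at [-1.478, 0.259, 1.535, -0, 1.348, -0.203], TCP at [160.349, -526.111, 218.653] pointing down, gripper open.
Joint ranges: [-3.14, 3.14], [-0.91, 2.08], [0.19, 2.58], [-1.22, 4.36], [0.22, 2.71], [-3.12, 3.12]. Speed limits (rad/s): [2.57, 2.57, 3.14, 3.14, 3.14, 3.14].

INTERFACE

Orientations are given as [roll, pitch, yaw] about the fixed x, y, z axes, in that order (R = Rz(yaw) Ry(pitch) Rx(roll)).
In Python, from bench import robot gives the robot as it stands. The module is installed in compiled form; this text tells all that it offers. Calls block until the motion is done:
- robot.move_ptp(position, orientation): joint-space move of the TCP to a pose.
- robot.move_linear(position, ori=None, speed=150, f_stop=None): straight line of the TCP; ori=None keeps the orientation; speed is the mean speed in mm/s. With f_stop (N) it stops when the force on the tool has changed by that much, and returns True; else False.
- robot.move_j(angles): joint-space move.
- robot.move_gripper(opening): opening from 0.0 (shut) to 1.0 (fully open); the grip force is fixed at half the most; returns when the fingers have stopped.
- robot.sleep(seconds).
- robot.inverse_kinematics(position, orientation): joint angles nearest the present ones, or None.
- robot.get_image(name): name is "scene" or "top" or "wrist"; returns a dict with "img" (420x560x3 uint8, blue, green, red), "fovy" (degrees; the focal length in pixels is half the picture's height over the tangent of half this angle, whatever the lens; pixels are square), "cx", "cy" (the principal point, pixels), "eye" and "orientation" of the camera in the world. Camera axes: x right, y down, z forward; pixel columns grow to the right and rows downward; lengths in mm; the calibration is good to about 2 mm. The wrist camera is an equidistant fisheye: a pixel r from the principal point sees the ray r / f radians off the axis. A picture is of the moment at which its call begins. There is no depth.
A pose or a line that the arm cannot do raises robot.MotionError and nothing moves.
- robot.hand_in(): hands the job in, once; it reports no verdict.
Readings, each from a call of its own:
- robot.current_t(): time.
- robot.current_qpos(): joint angles.
- robot.current_joint_vel(): joint speeds.
- robot.current_joint_efforts(): joint torques, N m.
- robot.current_tcp_pos(): TCP position.
- robot.current_eef_rot(): TCP orientation.
- robot.current_contact_force(): force on the tool from outside, world axes, zero at the start.
- robot.current_ft_torque(): the same for the moment, N m.
- robot.current_gripper_width(): opening from 0.0 (shut) to 1.0 (fully open).
Only numpy, scipy, OpenCV 4.12 (cv2) and the standard library are available. Lean on these libraries where they do the work, as an engineer would, in place of code of your own. Each camera call takes 0.05 s, during which the arm holds its last target.

TASK

Switch on the vibrating table that holds the filled capsule board: lift the red hinged guard on its sloping panel fully so that it stays up, find the locking toggle on the rail beneath, pull out its knob and swing it to the left, as seen from the panel's front, to ON (green mark) so that it drops into lock there, then close the guard fully over it. Leave the white jar, the capsule dish and the spatula where they are.

Things in the scene. Friction and masses are not known exactly. Their poses are not given: they have to be found in the camera images.
- station: white vibrating table, fixed, 408 mm deep, 300 mm wide. Origin on the work surface under the panel; x away from its front, y left, z up. In front a panel rises at 35 deg from 30 mm height at x = -66 mm to 122 mm at x = 65 mm; behind it, x = 85 to 345 mm, a deck carries the board with capsules, up to 125 mm high
- bezel: fixed panel frame. Origin: middle of the guard's hinge axis (station x = 45 mm, z = 115 mm). x up the slope, y left along the hinge axis, z straight out of the panel (35 deg from vertical, towards the front). Panel surface at z = -6 mm, base plate under the guard z = -2 mm. A dial, 34 mm diameter, at (-40, -108) mm stands up to z = 11 mm; the rest but guard and toggle is flat
- guard (a joint): red see-through guard, hinged on the bezel's y axis: 0 shut, 1.66 rad open (stop; standing up, it blocks a vertical tool over the toggle). The hinge is stiff: left below about 0.6 rad it falls shut, above 1.1 rad it stays put; 1 to 2 N at the tab moves it. Shut: a box open to the panel, bezel x 0 to -84 mm, 120 mm wide, top face at z = 57 mm, walls 3 mm
- guard_tab (a point): on the guard's lifting tab, a red bar 14 mm wide (y), 10 mm thick, sticking out 28 mm from the middle of the free end, level with the top: mid-width, mid-thickness, 19 mm beyond the end, 9 mm short of the tip. Turns with the guard; bezel (-103, 0, 52) mm shut, about (61, 0, 98) mm open. Pinched across its width, it turns between the fingers as the guard swings
- toggle (a joint): lever of the toggle under the guard, hinged parallel to bezel x, its pivot at bezel x = -60, z = -10 mm: 0 OFF, leaning 18 deg right (bezel -y); 0.628 rad ON, 18 deg left. The grey switch module (34 mm wide, green mark on the ON side) is clamped anywhere on a rail: pivot y between -30 and 30 mm, not measured; look or feel for it. A gate stops the lever (play 0.1 rad) unless the knob is pulled
- toggle_pull (a joint): how far the toggle's knob is pulled out along the lever, m: 0 seated (locked), 0.008 stop; 0.006 passes the gate. A spring (9 N at first, 14 N at the stop) draws it in when let go, into lock at either end. Knob: black, round, 16 mm diameter, 18 mm long, centre 50 mm from the pivot when seated; pinched up and down the slope, it turns between the fingers. Metal below reaches bezel z = 22 mm
- jar: loose white closed jar, 72 mm diameter, 106 mm tall, origin under its centre; bystander beside the station
- dish: loose white dish with capsules, 108 mm diameter, 28 mm tall, origin under its centre; bystander beside the station
- spatula: loose spatula with blue handle, 200 mm long, 18 mm wide, 11 mm high, lying flat, x along it, origin near its middle; bystander before the station

How it is judged:
By the outcome, as a careful person would: the job done as asked, in the order asked, and still so for the second after the job is handed in, with the robot touching nothing.
It also fails if it takes over 61 s, if anything falls off the work surface, if the arm or the gripper's body presses on something with over 40 N, if the wrist force passes 120 N, or if a joint passes its speed limit or range.

## Working session

There is one attempt and no reset: what is moved stays moved. The work goes in short steps, each a Python script; the robot and the scene stay as the last script left them, time stands still between calls to the robot, and variables do not carry over. Pictures are saved under pics/ and viewed, and the job is handed in when it is done.

```bash
mkdir -p pics; ls; python3 - <<'E'
from bench import robot
import cv2
for n in ["scene","top","wrist"]:
    d=robot.get_image(n); cv2.imwrite(f"pics/{n}0.png",d["img"])
    print(n,{k:v for k,v in d.items() if k!="img"})
print(robot.current_t(),robot.current_tcp_pos(),robot.current_eef_rot())
E
```

```text
pics
scene {'fovy': 52.40894581748865, 'cx': 282.15837937656164, 'cy': 210.8191185248256, 'eye': array([1268.88202912, -323.45812969,  650.23792177]), 'orientation': array([-2.21471215,  0.01296967,  1.18216277])}
top {'fovy': 43.73846322006501, 'cx': 265.21053528895646, 'cy': 213.09746291727524, 'eye': array([ 441.92379268,  -68.35539881, 1259.8189169 ]), 'orientation': array([-3.03153601e+00, -1.63643158e-03, -1.55443576e+00])}
wrist {'fovy': 65.70646984690485, 'cx': 278.11339245105097, 'cy': 206.56871769991494, 'eye': array([ 225.26440867, -506.96325728,  384.6947267 ]), 'orientation': array([ 2.89206733e+00,  2.44024688e-03, -1.27373577e+00])}
0.15 [ 160.31122231 -525.6900708   218.02209321] [-3.14023775e+00 -2.76253996e-04  2.95828237e-01]
```

View pics/scene0.png

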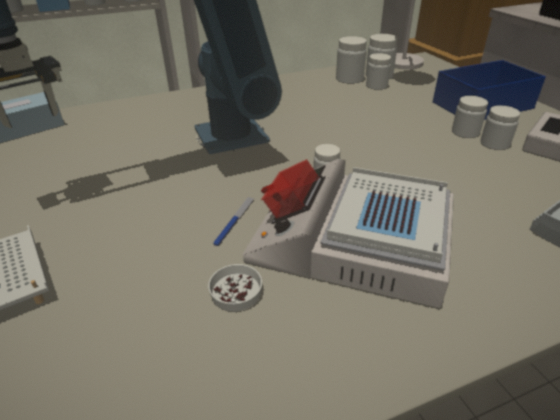

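View pics/top0.png

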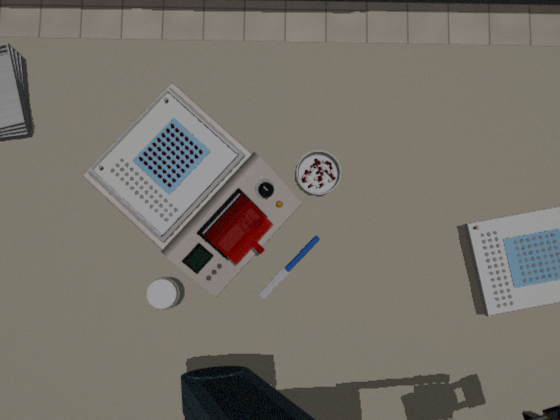

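View pics/wrist0.png

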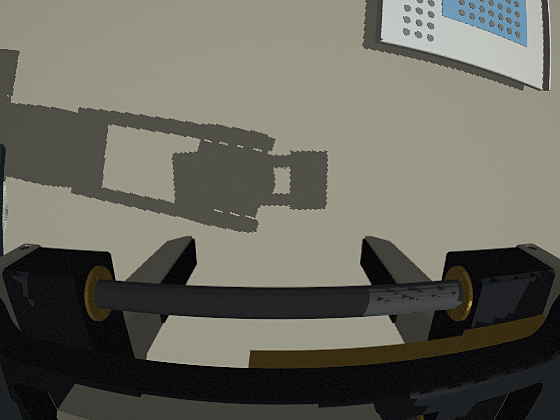

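The top view shows the station at around (200,200), with the guard at (237,228), its tab at (260,250) and the dial at (265,190). Next I'll enlarge it to get the corners.

```bash
python3 - <<'E'
import cv2
a=cv2.imread("pics/top0.png")[140:305,150:310]
cv2.imwrite("pics/top0z.png",cv2.resize(a,None,fx=3.6,fy=3.6,interpolation=cv2.INTER_CUBIC))
a=cv2.imread("pics/scene0.png")[140:300,200:350]
cv2.imwrite("pics/scene0z.png",cv2.resize(a,None,fx=3.7,fy=3.7,interpolation=cv2.INTER_CUBIC))
E
```

```text
(no output)
```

View pics/top0z.png

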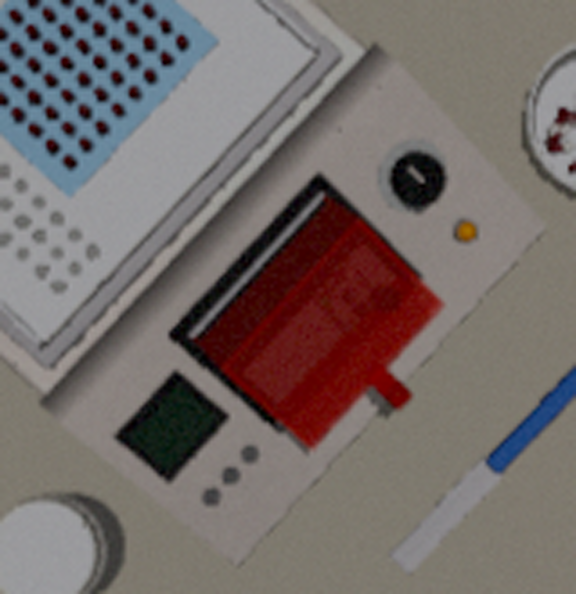

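View pics/scene0z.png

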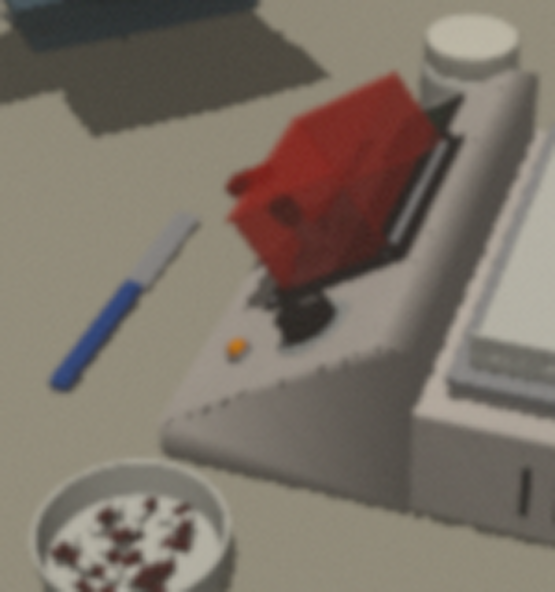

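```bash
cat > h.py <<'E'
from bench import robot
import numpy as np, cv2
from scipy.spatial.transform import Rotation as R
from scipy.optimize import least_squares
def ray(d,uv):
    H=d["img"].shape[0]; f=H/2/np.tan(np.radians(d["fovy"])/2)
    a=(uv[0]-d["cx"])/f; b=(uv[1]-d["cy"])/f
    if d.get("fish"):
        r=np.hypot(a,b); v=np.array([a/r*np.sin(r),b/r*np.sin(r),np.cos(r)]) if r>1e-9 else np.array([0,0,1.])
    else: v=np.array([a,b,1.])
    v=R.from_euler('xyz',d["orientation"]).apply(v)
    return np.array(d["eye"]),v/np.linalg.norm(v)
def proj(d,p):
    H=420; f=H/2/np.tan(np.radians(d["fovy"])/2)
    v=R.from_euler('xyz',d["orientation"]).inv().apply(np.asarray(p,float)-d["eye"])
    if d.get("fish"):
        s=np.hypot(v[0],v[1]); r=np.arctan2(s,v[2]); return np.array([d["cx"]+f*r*v[0]/s,d["cy"]+f*r*v[1]/s])
    return np.array([d["cx"]+f*v[0]/v[2],d["cy"]+f*v[1]/v[2]])
A=np.radians(35)
# bezel axes in station: x up the slope, y left, z out of panel
RB=np.array([[np.cos(A),0,-np.sin(A)],[0,1,0],[np.sin(A),0,np.cos(A)]])
def b2s(p): return RB@np.asarray(p,float)+np.array([45,0,115.])
def s2w(p,q): return R.from_euler('z',q[2]).apply(p)+np.array([q[0],q[1],0])
def get(n):
    d=robot.get_image(n)
    if n=="wrist": d["fish"]=True
    return d
def save(d,name,z=1,crop=None):
    a=d["img"]
    if crop: a=a[crop[1]:crop[3],crop[0]:crop[2]]
    cv2.imwrite("pics/"+name+".png",cv2.resize(a,None,fx=z,fy=z,interpolation=cv2.INTER_CUBIC))
E
python3 - <<'E'
from h import *
T=dict(fovy=43.73846322006501,cx=265.21053528895646,cy=213.09746291727524,eye=np.array([441.92379268,-68.35539881,1259.8189169]),orientation=[-3.03153601e+00,-1.63643158e-03,-1.55443576e+00])
S=dict(fovy=52.40894581748865,cx=282.15837937656164,cy=210.8191185248256,eye=np.array([1268.88202912,-323.45812969,650.23792177]),orientation=[-2.21471215,0.01296967,1.18216277])
obs=[("T FL",T,(-66,150,30),(216.1,296.9)),("T FR",T,(-66,-150,30),(301.9,203.3)),("T dial",T,b2s((-40,-108,11)),(265.6,189.4)),
("T gR",T,b2s((-84,-60,57)),(273.1,223.9)),("T gL",T,b2s((-84,60,57)),(236.1,265)),("T tip",T,b2s((-112,0,57)),(262.3,251.2)),
("T UL",T,(65,150,122),(161.7,251.7)),("T UR",T,(65,-150,122),(255,152.8)),
("S gR",S,b2s((-84,-60,57)),(262.7,198.6)),("S gL",S,b2s((-84,60,57)),(280.5,173))]
f=lambda q:np.concatenate([proj(d,s2w(p,q))-np.array(o) for _,d,p,o in obs])
s=least_squares(f,[500,100,0.75],loss='soft_l1')
print(s.x,np.degrees(s.x[2]))
for o,r in zip(obs,f(s.x).reshape(-1,2)): print(o[0],r.round(1))
for n,d in (("T",T),("S",S)):
  for p in [(-103,0,52),(0,0,0)]: print(n,p,proj(d,s2w(b2s(p),s.x)))
for p in [(-103,0,52),(61,0,98),(-60,0,37)]: print(p,s2w(b2s(p),s.x))
E
```

```text
[538.17106718  -1.98581317  32.26709251] 1848.7682182401093
T FL [-1.9 -0.8]
T FR [-1.8 -2.1]
T dial [0.2 0. ]
T gR [-0.8 -0.5]
T gL [-0.7 -1. ]
T tip [-0.6 -0.2]
T UL [4.1 5.4]
T UR [3.8 3.6]
S gR [-1.3  0.2]
S gL [-1.  -1.8]
T (-103, 0, 52) [258.26413076 247.82791123]
T (0, 0, 0) [219.77790338 212.62720787]
S (-103, 0, 52) [265.88642596 188.82301719]
S (0, 0, 0) [313.73643874 191.47850186]
(-103, 0, 52) [492.56178163 -54.02660671  98.51753336]
(61, 0, 98) [563.71658305  27.16195578 230.26506296]
(-60, 0, 37) [521.44857344 -21.06639804 110.89403946]
```

```bash
cat >> h.py <<'E'
Q=np.array([538.17,-1.99,np.radians(48.768)])
def RW(): return R.from_euler('z',Q[2]).as_matrix()@RB   # bezel->world
def b2w(p): return s2w(b2s(p),Q)
def ori(zb,yb):
    """tool z, y in bezel coords -> rpy"""
    z=RW()@np.asarray(zb,float); y=RW()@np.asarray(yb,float); z/=np.linalg.norm(z); y-=z*(y@z); y/=np.linalg.norm(y)
    return R.from_matrix(np.column_stack([np.cross(y,z),y,z])).as_euler('xyz')
def w2b(p): return RB.T@(R.from_euler('z',-Q[2]).apply(np.asarray(p)-[Q[0],Q[1],0])-np.array([45,0,115.]))
def tab(phi,p=(-103,0,52)):
    c,s=np.cos(phi),np.sin(phi); x,y,z=p
    return np.array([c*x+s*z,y,-s*x+c*z])
E
python3 - <<'E'
from h import *
print(tab(1.66))
for sy in (1,-1):
  for th in (0,15,30):   # extra lean back toward vertical
    zb=(-np.sin(np.radians(th)),0,-np.cos(np.radians(th)))
    o=ori(zb,(0,sy,0))
    print("jaw y",sy,th,o.round(2))
    for phi in (0,.4,.8,1.2,1.66):
        p=b2w(tab(phi)+12*np.array(zb)); q=robot.inverse_kinematics(p,o)
        print(phi,p.round(0),None if q is None else np.round(q,2))
    p=b2w(tab(0)-60*np.array(zb)); q=robot.inverse_kinematics(p,o);print("pre",q)
for sy in (1,-1):
    o=ori((0,0,-1),(sy,0,0)); print("jaw x",sy)
    for y in (-45,0,45):
        q=robot.inverse_kinematics(b2w((-60,y,26)),o); print(None if q is None else np.round(q,2))
        q=robot.inverse_kinematics(b2w((-60,y,120)),o); print(None if q is None else np.round(q,2))
E
```

```text
[60.96904542  0.         97.95802928]
jaw y 1 0 [-3.14  0.61 -2.29]
0 [497. -49.  89.] [-0.79  0.27  2.09  0.76  0.98  2.56]
0.4 [499. -47. 134.] [-0.79  0.19  2.05  0.71  1.07  2.67]
0.8 [512. -32. 176.] [-0.74  0.14  1.99  0.68  1.14  2.79]
1.2 [535.  -6. 206.] [-0.65  0.12  1.92  0.68  1.15  2.91]
1.66 [568.  32. 220.] [-0.54  0.13  1.86  0.68  1.12  3.03]
pre [-0.89850576  0.16045329  2.04520527  0.66481687  1.15529839  2.61792227]
jaw y 1 15 [-3.14  0.35 -2.29]
0 [495. -51.  87.] [-0.59  0.23  2.    0.44  0.91  2.99]
0.4 [497. -49. 133.] [-0.59  0.17  1.94  0.41  1.02  3.06]
0.8 [510. -34. 174.] None
1.2 [533.  -8. 204.] [-0.47  0.13  1.79  0.37  1.16 -3.03]
1.66 [566.  30. 219.] [-0.36  0.16  1.71  0.36  1.16 -2.91]
pre [-0.65328569  0.12379658  1.93361446  0.39437207  1.09338892  3.02324321]
jaw y 1 30 [-3.14  0.09 -2.29]
0 [493. -53.  87.] [-0.4   0.27  1.88  0.1   0.96 -2.87]
0.4 [495. -51. 132.] [-0.39  0.22  1.82  0.09  1.08 -2.86]
0.8 [508. -36. 173.] [-0.35  0.19  1.74  0.09  1.18 -2.8 ]
1.2 [531. -10. 204.] [-0.29  0.2   1.65  0.08  1.25 -2.73]
1.66 [564.  28. 218.] [-0
[... 1096 characters left out ...]
 0.19  1.74  0.09  1.18  0.34]
1.2 [531. -10. 204.] [-0.29  0.2   1.65  0.08  1.25  0.41]
1.66 [564.  28. 218.] [-0.2   0.25  1.55  0.08  1.3   0.5 ]
pre [-0.40880357  0.1783227   1.79946826  0.09150768  1.13864644  0.27352846]
jaw x 1
[-0.69  0.33  1.96  0.76  0.99 -2.02]
[-0.81  0.2   1.9   0.66  1.2  -1.96]
[-0.69  0.27  2.06  0.77  0.96 -2.04]
[-0.82  0.12  2.    0.66  1.19 -1.98]
[-0.68  0.2   2.15  0.79  0.94 -2.07]
[-0.83  0.04  2.09  0.66  1.18 -2.  ]
jaw x -1
[-0.69  0.33  1.96  0.76  0.99  1.13]
[-0.81  0.2   1.9   0.66  1.2   1.18]
[-0.69  0.27  2.06  0.77  0.96  1.1 ]
[-0.82  0.12  2.    0.66  1.19  1.16]
[-0.68  0.2   2.15  0.79  0.94  1.07]
[-0.83  0.04  2.09  0.66  1.18  1.14]
```

```bash
python3 - <<'E'
from h import *
o=ori((0,0,-1),(0,-1,0))
robot.move_ptp(b2w(tab(0)+[0,0,60]),o)
robot.move_gripper(0.45)
d=get("wrist"); save(d,"w1"); 
for n,p in dict(tab=(-103,0,52),tip=(-112,0,57),gR=(-84,-60,57),gL=(-84,60,57),dial=(-40,-108,11)).items(): print(n,proj(d,b2w(p)).round(1))
print(robot.current_t(),robot.current_tcp_pos(),b2w(tab(0)+[0,0,60]))
import pickle;pickle.dump(d,open("w1.pkl","wb"))
E
```

```text
tab [278.  219.9]
tip [277.9 233.8]
gR [361.8 196.2]
gL [194.1 196. ]
dial [403.7 135.2]
3.1 [469.8842592  -79.90016854 147.67064071] [469.87753261 -79.91200301 147.66665602]
```

View pics/w1.png

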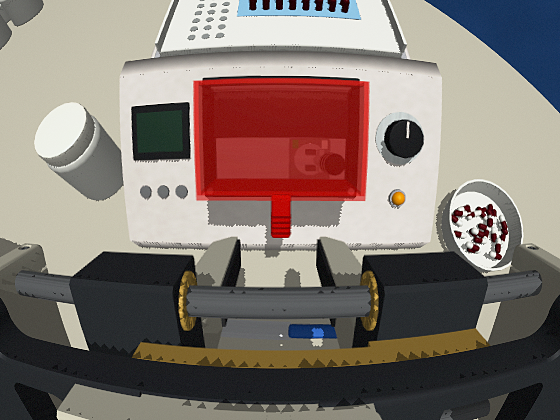

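The wrist view shows the guard box at x 197–366, front edge at row 199, and tab tip at (281,237). The toggle shows through the guard at about (330,162). The model is off by about 3 px, so I'll refine it using this view.

```bash
python3 - <<'E'
from h import *
import pickle
d=pickle.load(open("w1.pkl","rb"))
save(d,"w1z",4,(190,70,380,245))
hsv=cv2.cvtColor(d["img"],cv2.COLOR_BGR2HSV)
m=((hsv[...,0]<8)|(hsv[...,0]>172))&(hsv[...,1]>150)&(hsv[...,2]>60)
m[:, :180]=0; m[:,390:]=0
for r in (90,120,150,180,195,198,200,202,215,225,232,235,237,239):
    c=np.where(m[r])[0]; print(r,(c.min(),c.max()) if len(c) else None)
for c in (220,340,281): 
    r=np.where(m[:,c])[0]; print('c',c,r.min(),r.max())
E
```

```text
90 (np.int64(194), np.int64(368))
120 (np.int64(194), np.int64(367))
150 (np.int64(195), np.int64(366))
180 (np.int64(196), np.int64(365))
195 (np.int64(197), np.int64(364))
198 (np.int64(197), np.int64(364))
200 (np.int64(257), np.int64(364))
202 (np.int64(271), np.int64(289))
215 (np.int64(271), np.int64(290))
225 (np.int64(271), np.int64(289))
232 (np.int64(271), np.int64(289))
235 (np.int64(271), np.int64(289))
237 (np.int64(273), np.int64(287))
239 None
c 220 79 199
c 340 80 200
c 281 78 237
```

View pics/w1z.png

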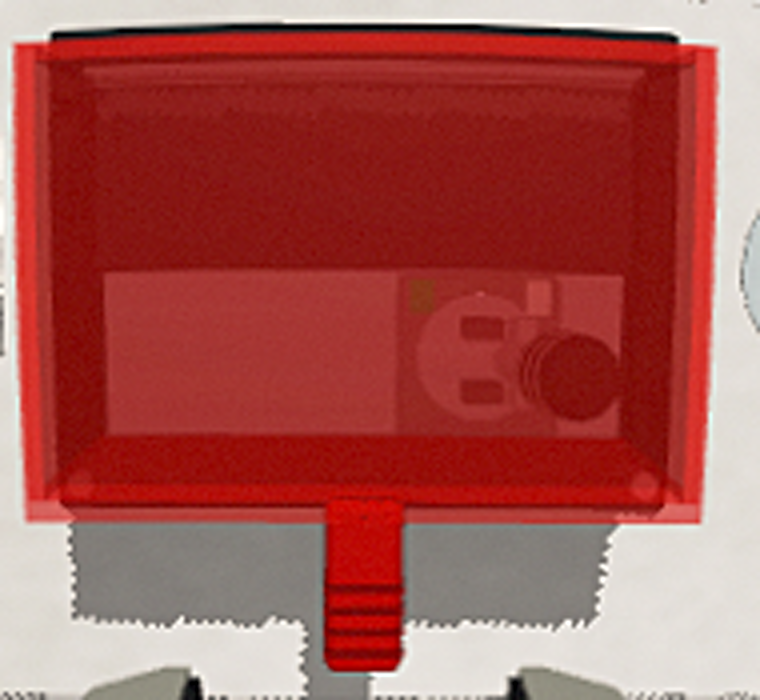

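```bash
python3 - <<'E'
from h import *
import h,pickle
d=pickle.load(open("w1.pkl","rb"))
T=dict(fovy=43.73846322006501,cx=265.21053528895646,cy=213.09746291727524,eye=np.array([441.92379268,-68.35539881,1259.8189169]),orientation=[-3.03153601e+00,-1.63643158e-03,-1.55443576e+00])
obs=[(T,(-40,-108,11),(265.6,189.4)),(T,(-84,-60,57),(273.1,223.9)),(T,(-84,60,57),(236.1,265)),(T,(-112,0,57),(262.3,251.2)),
(d,(-84,60,57),(196.8,199.8)),(d,(-84,-60,57),(365.2,200.2)),(d,(0,60,57),(193.8,81)),(d,(0,-60,57),(369,81.5)),(d,(-112,0,57),(280.5,238)),(d,(-40,-108,11),(403.3,138.5))]
f=lambda q:np.concatenate([proj(D,s2w(b2s(p),q))-np.array(o) for D,p,o in obs])
s=least_squares(f,h.Q,loss='soft_l1'); print(s.x.tolist(),np.degrees(s.x[2]),s.x-h.Q); print(f(s.x).reshape(-1,2).round(1))
h.Q[:]=s.x
def plane(D,uv,z):
    e,v=ray(D,uv); e=w2b(e); v=RW().T@v; return e+v*(z-e[2])/v[2]
k=plane(d,(333.8,164.2),46.1); print("knob top",k,"y0",k[1]+59*np.sin(np.radians(18)))
for z in (-2,5,10): print("module",z,plane(d,(289.5,150),z)[1],plane(d,(328.8,150),z)[1])
E
```

```text
[537.661414011407, -5.585978656138866, 0.8507948529194944] 48.74695430374066 [-5.08585989e-01 -3.59597866e+00 -3.67316693e-04]
[[ 1.9  0.3]
 [ 0.8 -0.2]
 [ 0.9 -0.7]
 [ 1.   0. ]
 [-0.4  0.2]
 [-0.3  0. ]
 [-0.7 -0.5]
 [-0.4 -0.5]
 [ 0.1 -0.1]
 [ 3.1 -0.1]]
knob top [-59.95534794 -38.27059798  46.1       ] y0 -20.03859531527534
module -2 -7.801211211602997 -41.83492367794568
module 5 -7.565183083069771 -40.746469094930895
module 10 -7.396591562688895 -39.969001535634604
```

```bash
sed -i 's/^Q=.*/Q=np.array([537.66,-5.59,0.85079])/' h.py; python3 - <<'E'
from h import *
o=ori((0,0,-1),(0,-1,0))
robot.move_linear(b2w(tab(0)+[-1,0,60]),o)
print(robot.move_linear(b2w(tab(0)+[-1,0,-11]),f_stop=15,speed=80))
robot.move_gripper(0.0)
print(robot.current_gripper_width()*93,robot.current_contact_force(),robot.current_t())
d=get("wrist"); save(d,"w2")
E
```

```text
False
13.77064601491121 [-4.35456813 -0.76941077  3.85708576] 4.95
```

View pics/w2.png

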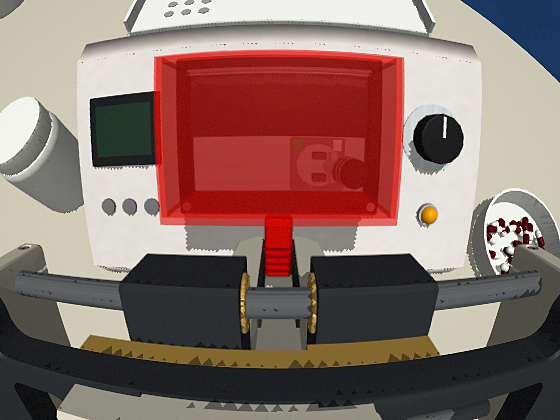

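The picture shows the tab pinched between the fingers at about (279,245), with a gap of 13.8 mm. Now I'll swing it open.

```bash
python3 - <<'E'
from h import *
o=ori((0,0,-1),(0,-1,0))
P=tab(0)+[-1,0,0]
for phi in np.linspace(0,1.65,9)[1:]:
    hit=robot.move_linear(b2w(tab(phi,P)+[0,0,-11]),speed=110,f_stop=30)
    print(round(phi,2),hit,robot.current_contact_force().round(1),robot.current_t())
    if hit: break
d=get("wrist"); save(d,"w3"); d=get("scene"); save(d,"s3",4,(220,120,360,260))
E
```

```text
0.21 False [-0.4  1.  -0.6] 5.3667
0.41 False [-0.4  3.1 -0.4] 5.7333
0.62 False [-1.   0.9 -1.7] 6.1
0.82 False [-2.3  1.5 -0.2] 6.4667
1.03 False [-3.4  0.7  1.2] 6.8333
1.24 False [-4.   1.   2.6] 7.2
1.44 False [-4.6  0.2  4.1] 7.5667
1.65 False [-4.4  1.8  6. ] 7.9333
```

View pics/w3.png

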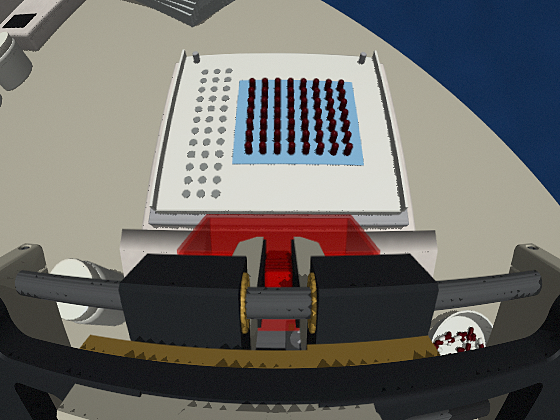

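View pics/s3.png

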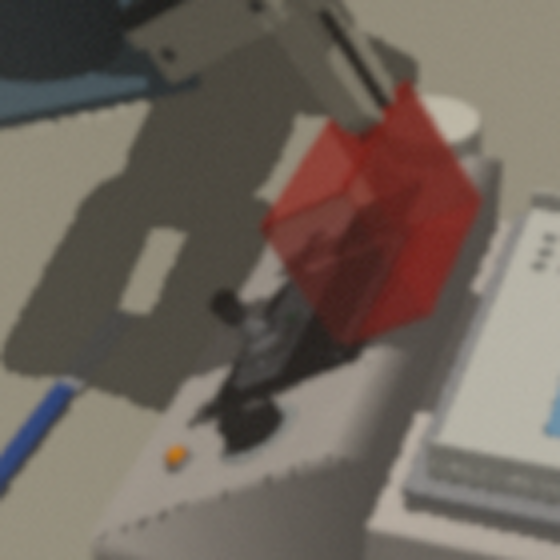

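```bash
python3 - <<'E'
from h import *
o=ori((0,0,-1),(0,-1,0))
P=tab(0)+[-1,0,0]
print(robot.move_linear(b2w(tab(1.69,P)+[0,0,-11]),speed=40,f_stop=20),robot.current_contact_force().round(1))
robot.move_gripper(0.4)
robot.move_linear(b2w(tab(1.66)+[0,0,50]),speed=150)
robot.move_linear(b2w((-60,-22,150)),speed=250)
o2=ori((0,0,-1),(-1,0,0))
robot.move_ptp(b2w((-60,-22,115)),o2)
d=get("wrist"); save(d,"w4"); 
import pickle;pickle.dump(d,open("w4.pkl","wb"))
print(robot.current_t(),w2b(robot.current_tcp_pos()))
d=get("scene"); save(d,"s4",4,(220,120,360,260));pickle.dump(d,open("s4.pkl","wb"))
d=get("top"); save(d,"t4",4,(180,170,320,300));
E
```

```text
False [-4.4  0.6  6. ]
11.5667 [-59.51087551 -21.93940525 115.07423228]
```

View pics/w4.png

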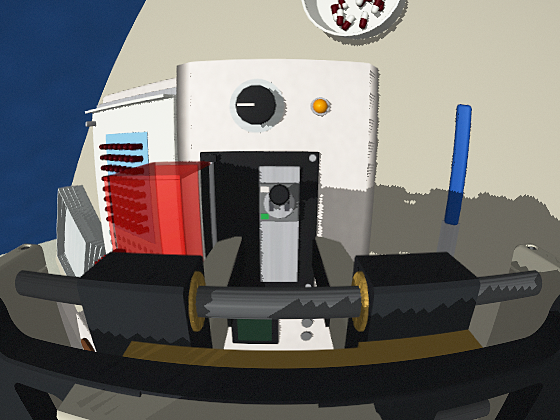

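View pics/s4.png

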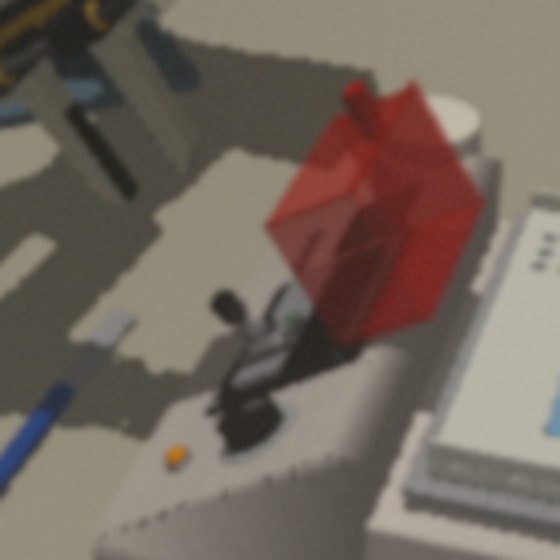

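The guard stays up. The knob is at (280,195) in the wrist view, and the green mark is at (265,217), on the left (ON) side. I'll zoom in to measure.

```bash
python3 - <<'E'
from h import *
import pickle
d=pickle.load(open("w4.pkl","rb"))
save(d,"w4z",6,(225,145,345,245))
E
```

```text
(no output)
```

View pics/w4z.png

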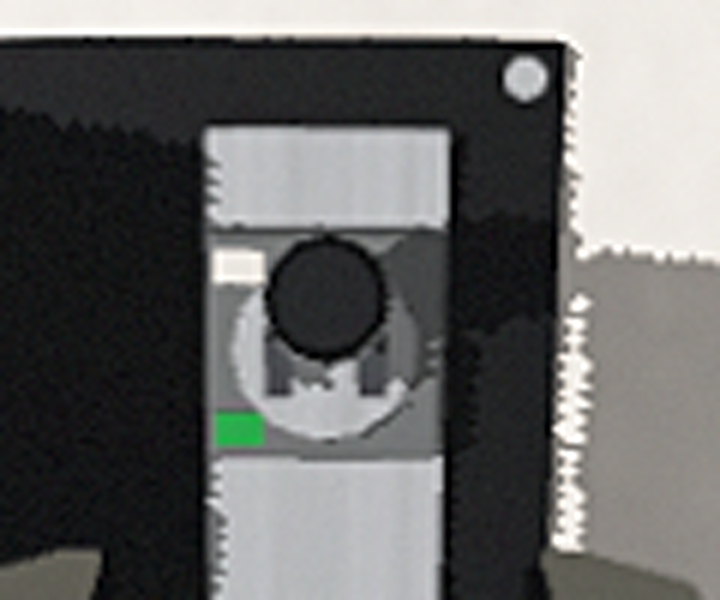

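```bash
python3 - <<'E'
from h import *
import pickle
d=pickle.load(open("w4.pkl","rb"))
def plane(D,uv,z):
    e,v=ray(D,uv); e=w2b(e); v=RW().T@v; return e+v*(z-e[2])/v[2]
k=plane(d,(279.3,194.7),46.1); print("knob top",k,"y0",k[1]+59*np.sin(np.radians(18)))
for z in (-2,5,10): print("module",z,plane(d,(280,183.2),z)[1],plane(d,(280,221.7),z)[1])
print("circle centre", plane(d,(225+325/6,145+345/6),5), "plate corner",plane(d,(225+567/6,145+42/6),-2))
s=pickle.load(open("s4.pkl","rb"))
# knob in scene: dark blob approx
print([ (y,proj(s,b2w((-60,y-15.5,37.5)))) for y in (-28,-24,-20)], (220+229/4,120+306/4))
print(w2b(d["eye"]), "hinge plate corner ideal x~-84? y -60")
E
```

```text
knob top [-60.4528695  -39.03689375  46.1       ] y0 -20.80489108553787
module -2 -39.00370564675693 -3.3030243334598453
module 5 -40.273073581941 -5.451370452629021
module 10 -41.17976496421534 -6.9859033948927305
circle centre [-60.50655644 -23.06559196   5.        ] plate corner [-95.76666594 -67.14920849  -2.        ]
[(-28, array([275.61538794, 198.19209985])), (-24, array([276.22836231, 197.19360469])), (-20, array([276.83740892, 196.2015076 ]))] (277.25, 196.5)
[-59.63004127 -90.56050302 282.3128234 ] hinge plate corner ideal x~-84? y -60
```

```bash
python3 - <<'E'
from h import *
import pickle
d=pickle.load(open("w4.pkl","rb"));c=pickle.load(open("w1.pkl","rb"));s=pickle.load(open("s4.pkl","rb"))
def tri(o):
    A=np.zeros((3,3));b=np.zeros(3)
    for D,uv in o:
        e,v=ray(D,uv); M=np.eye(3)-np.outer(v,v); A+=M;b+=M@e
    return w2b(np.linalg.solve(A,b))
print("knob top",tri([(d,(279.3,194.7)),(c,(333.8,164.2))]))
print("mod R",tri([(d,(280,183.2)),(c,(328.8,163))]),"mod L",tri([(d,(280,221.7)),(c,(289.5,163))]))
print("green", tri([(d,(225+240/6,145+428/6)),(c,(190+421/4,70+295/4))]),"white",tri([(d,(225+240/6,145+266/6)),(c,(190+539/4,70+296/4))]))
E
```

```text
knob top [-60.33409339 -38.60516514  43.94209175]
mod R [-62.24438611 -40.68331237   9.30265583] mod L [-62.23691111  -7.65839679  13.30924045]
green [-47.89558605 -11.98483923  10.22218673] white [-47.90420378 -36.18177898  11.09635566]
```

```bash
cat >> h.py <<'E'
Y0=-23.0
def knob(deg,r,off=11.5):
    a=np.radians(deg); return np.array([-60.2,Y0+r*np.sin(a),-10+r*np.cos(a)-off])
E
python3 - <<'E'
from h import *
o=ori((0,0,-1),(-1,0,0))
k=knob(-16,50)
print(k)
robot.move_linear(b2w(k+[0,0,60]),o,speed=150)
f0=robot.current_contact_force()
print(robot.move_linear(b2w(k),speed=80,f_stop=12),w2b(robot.current_tcp_pos()))
robot.move_gripper(0.0)
print(robot.current_gripper_width()*93,RW().T@(robot.current_contact_force()-f0))
d=get("wrist"); save(d,"w5",1);d=get("scene"); save(d,"s5",4,(220,120,360,260))
print(robot.current_t())
E
```

```text
[-60.2        -36.78186779  26.5630848 ]
False [-60.07737275 -37.01038892  26.76017955]
15.067916899455247 [ 0.13484018 -0.37440756  0.78429022]
13.5333
```

View pics/w5.png

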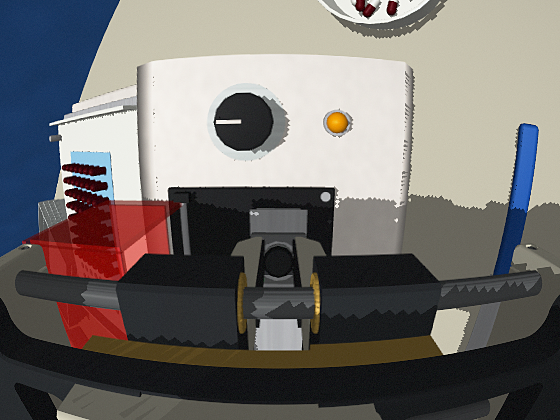

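View pics/s5.png

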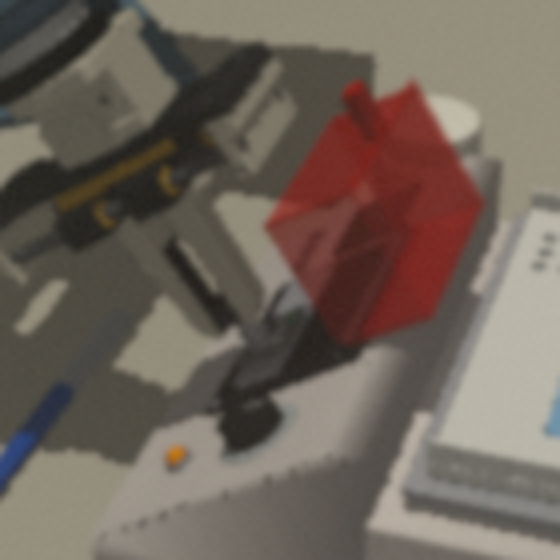

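The knob is held between the fingers at (280,260) in the wrist view, 15.1 mm wide. Now I'll pull it along the lever and watch the force.

```bash
python3 - <<'E'
from h import *
f0=robot.current_contact_force()
for r in (54,57.5):
    robot.move_linear(b2w(knob(-16,r)),speed=40)
    print(r,w2b(robot.current_tcp_pos()).round(2),(RW().T@(robot.current_contact_force()-f0)).round(1),robot.current_gripper_width()*93)
d=get("wrist"); save(d,"w6",4,(210,200,350,300))
print(robot.current_t())
E
```

```text
54 [-60.18 -36.12  29.4 ] [  1.4   0.5 -13.4] 15.128956664008104
57.5 [-60.19 -36.6   32.38] [ -0.1   0.6 -15.1] 15.191887356095593
14.0833
```

View pics/w6.png

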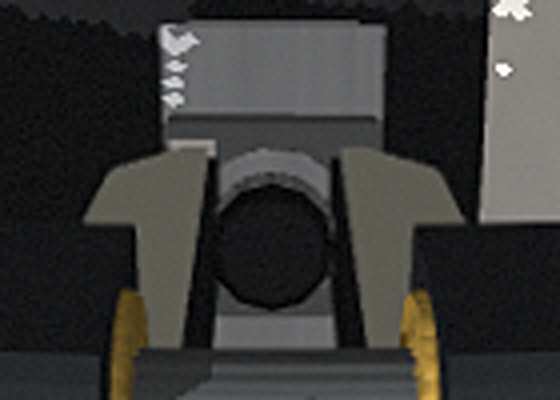

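```bash
python3 - <<'E'
from h import *
def rd(l): print(l,w2b(robot.current_tcp_pos()).round(2),(RW().T@robot.current_contact_force()).round(1),round(robot.current_gripper_width()*93,2))
robot.sleep(0.1); rd("hold")
robot.move_linear(b2w(knob(-16,59.5)),speed=30); robot.sleep(.1); rd(59.5)
robot.move_linear(b2w(knob(-11,60)),speed=30); robot.sleep(.1); rd(-11)
robot.move_linear(b2w(knob(-5,60)),speed=30); robot.sleep(.1); rd(-5)
print(robot.current_t())
d=get("wrist"); save(d,"w7",4,(210,200,350,300))
E
```

```text
hold [-60.19 -36.55  32.27] [  2.    0.8 -12.2] 15.33
59.5 [-60.22 -36.84  34.03] [  1.9   1.1 -12.7] 14.96
-11 [-60.27 -32.12  35.83] [  1.8   1.3 -13.5] 15.16
-5 [-60.23 -26.65  36.94] [  1.8  -1.5 -13.6] 14.86
15.4167
```

View pics/w7.png

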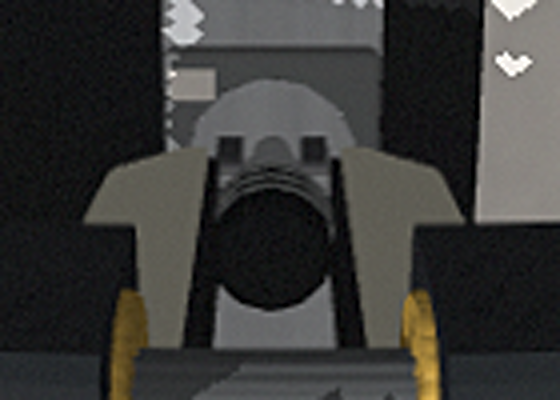

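The knob is out, the lever has passed the gate, and side force is low. Continuing to ON.

```bash
python3 - <<'E'
from h import *
def rd(l): print(l,w2b(robot.current_tcp_pos()).round(2),(RW().T@robot.current_contact_force()).round(1),round(robot.current_gripper_width()*93,2))
for a in (2,8,14,18,20):
    robot.move_linear(b2w(knob(a,60)),speed=40); rd(a)
robot.sleep(.15); rd("end")
print(robot.current_t())
d=get("wrist"); save(d,"w8",4,(210,200,350,300))
d=get("scene"); save(d,"s8",4,(220,120,360,260))
E
```

```text
2 [-60.2  -19.88  37.39] [  1.8  -2.4 -13.4] 14.9
8 [-60.17 -14.32  37.09] [  2.7  -3.4 -13.7] 14.86
14 [-60.13  -9.06  36.19] [  2.9  -5.3 -11.8] 14.57
18 [-60.13  -5.49  35.21] [  1.8  -5.9 -11. ] 14.62
20 [-60.09  -4.4   34.81] [  1.3  -6.2 -10.7] 14.72
end [-60.08  -4.4   34.8 ] [  1.9  -6.9 -11.6] 15.21
17.075
```

View pics/w8.png

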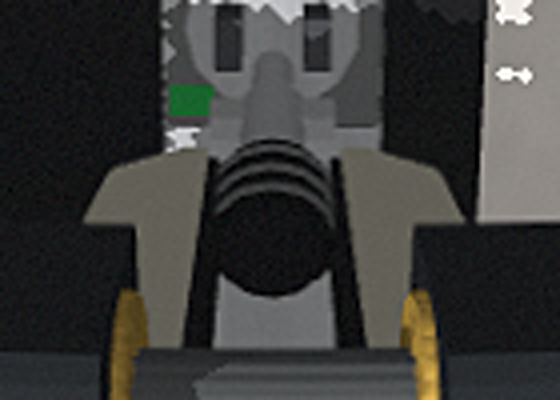

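```bash
python3 - <<'E'
from h import *
def rd(l): print(l,w2b(robot.current_tcp_pos()).round(2),(RW().T@robot.current_contact_force()).round(1),round(robot.current_gripper_width()*93,2))
robot.move_linear(b2w(knob(23,60)),speed=30); rd(23)
for r in (56,53,50.5):
    robot.move_linear(b2w(knob(20,r)),speed=40); rd(r)
robot.move_gripper(0.35); rd("open")
robot.sleep(.2)
robot.move_linear(b2w(knob(20,50)+[0,0,75]),speed=150)
print(robot.current_t())
import pickle
d=get("wrist"); pickle.dump(d,open("w9.pkl","wb"));save(d,"w9",4,(200,130,350,260))
d=get("scene"); save(d,"s9",4,(220,120,360,260))
def plane(D,uv,z):
    e,v=ray(D,uv); e=w2b(e); v=RW().T@v; return e+v*(z-e[2])/v[2]
for n,p in dict(seated=(-60,-24+59*np.sin(.314),46.1),seated2=(-60,-24+59*np.sin(.25),46.1),pulled=(-60,-24+67*np.sin(.314),53.7)).items(): print(n,((proj(d,b2w(p))-[200,130])*4).round(1))
E
```

```text
23 [-60.08  -3.67  34.34] [  0.7 -10.3  -9.2] 15.06
56 [-60.11  -5.47  30.98] [ 2.  -5.8 -8.8] 15.08
53 [-59.97  -6.06  29.  ] [ 0.2 -0.3  5.3] 14.99
50.5 [-59.87  -6.49  27.36] [-0.2  4.3 18.4] 15.01
open [-60.29  -5.57  25.77] [-0.1  0.2 -0.7] 32.48
19.5917
seated [316.5 224.2]
seated2 [314.4 227.6]
pulled [310.5 211.3]
```

View pics/w9.png

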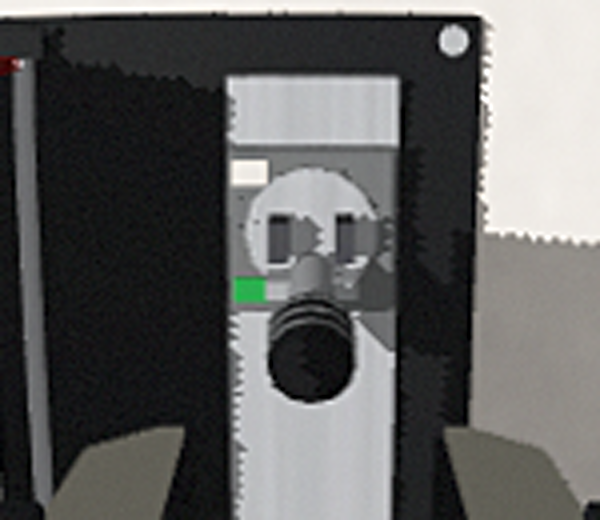

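View pics/s9.png

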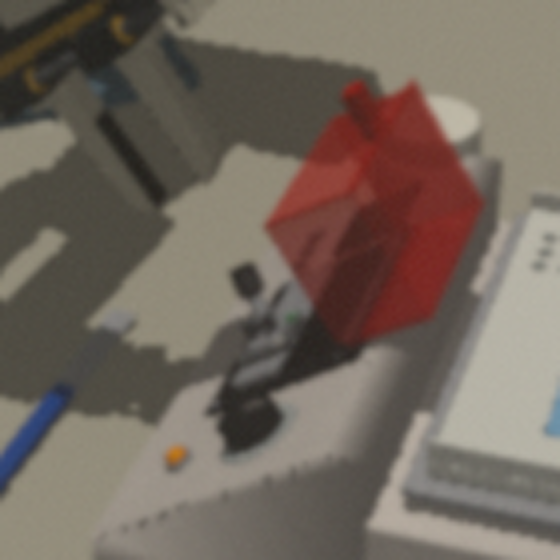

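```bash
python3 - <<'E'
from h import *
import pickle
d=pickle.load(open("w9.pkl","rb"))
def plane(D,uv,z):
    e,v=ray(D,uv); e=w2b(e); v=RW().T@v; return e+v*(z-e[2])/v[2]
k=(200+312/4,130+362/4)
print(d.get("fish"),w2b(d["eye"]),w2b(robot.current_tcp_pos()))
for z in (46.1,53.7): print(plane(d,k,z))
print("green",plane(d,(200+250/4,130+290/4),10.5),"white",plane(d,(200+250/4,130+172/4),10.5))
print(proj(d,b2w((-60,-5.8,46.1))),proj(d,plane(d,k,46.1)),k)
E
```

```text
True [-60.84623185 -74.37099124 267.47539883] [-60.38519472  -5.18473305  99.65418459]
[-60.59394486  -7.28913592  46.1       ]
[-60.60260608  -9.59211133  53.7       ]
green [-47.93332844 -11.78667372  10.5       ] white [-48.1715243  -36.03150312  10.5       ]
[277.16577495 222.49923705] [509.72129275 540.10421127] (278.0, 220.5)
```

The lever is on the green side at zoom (312,362), with the knob top at about y −7. The heights match a seated knob: it met resistance at the same height as when OFF. I'll nudge it gently left with closed fingers, to put it against the ON end and check for play.

```bash
python3 - <<'E'
from h import *
def rd(l): print(l,w2b(robot.current_tcp_pos()).round(2),(RW().T@robot.current_contact_force()).round(1))
robot.move_linear(b2w((-60.2,-36,80)),speed=200)
robot.move_gripper(0.0)
print(robot.move_linear(b2w((-60.2,-36,32)),speed=120,f_stop=10)); rd("down")
print(robot.move_linear(b2w((-60.2,-16,32)),speed=25,f_stop=7)); rd("pushed")
robot.move_linear(b2w((-60.2,-36,32)),speed=100)
robot.move_linear(b2w((-60.2,-20,105)),speed=200)
d=get("wrist"); save(d,"w10",4,(200,130,350,260)); print(robot.current_t())
import pickle; pickle.dump(d,open("w10.pkl","wb"))
E
```

```text
False
down [-60.12 -35.91  31.96] [ 0.2  1.7 -0.7]
True
pushed [-60.3  -25.91  32.61] [ 0.3 -3.7 -2.1]
22.65
```

View pics/w10.png

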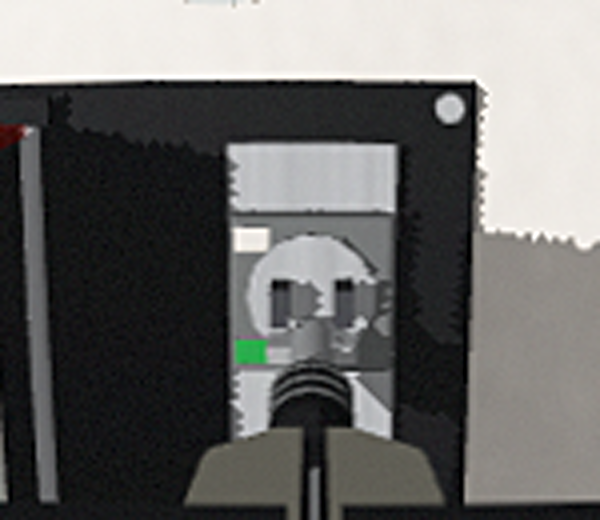

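The knob gave a firm contact at its expected edge, so it is locked at ON. Now I'll re-pinch the tab.

```bash
python3 - <<'E'
from h import *
o=ori((0,0,-1),(0,-1,0)); P=tab(0)+[-1,0,0]; t=tab(1.655,P)
robot.move_linear(b2w((-60,-10,155)),speed=200)
robot.move_gripper(0.45)
robot.move_ptp(b2w(t+[-20,0,60]),o)
robot.move_linear(b2w(t+[0,0,50]),speed=150)
d=get("wrist"); save(d,"w11")
print(robot.move_linear(b2w(t+[0,0,-10]),speed=100,f_stop=10))
robot.move_gripper(0.0)
print(robot.current_gripper_width()*93,robot.current_contact_force().round(1),robot.current_t())
E
```

```text
False
13.776259992896888 [-1.4 -0.5  1.2] 26.7583
```

View pics/w11.png

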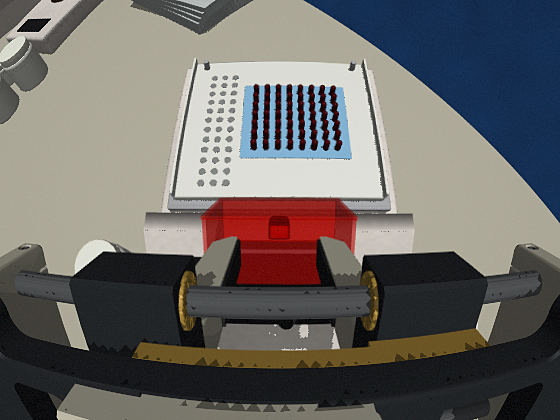

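The tab, at (279,228) in the approach view, is now pinched with a 13.8 mm gap. Swinging it shut.

```bash
python3 - <<'E'
from h import *
P=tab(0)+[-1,0,0]
for phi in list(np.linspace(1.655,0,9)[1:])+[-0.025]:
    hit=robot.move_linear(b2w(tab(phi,P)+[0,0,-10]),speed=100 if phi>0.1 else 60,f_stop=25)
    print(round(phi,2),hit,(RW().T@robot.current_contact_force()).round(1),w2b(robot.current_tcp_pos()).round(1),robot.current_t())
    if hit: break
E
```

```text
1.45 False [-0.1 -0.1 -4.1] [38.3  0.  99.5] 27.15
1.24 False [-1.2 -1.3 -6.4] [1.53e+01 1.00e-01 1.05e+02] 27.5417
1.03 False [ 0.6 -0.  -5.5] [ -8.2   0.2 105.8] 27.9333
0.83 False [ 1.2  1.4 -1.2] [-31.9   0.2 101.8] 28.325
0.62 False [-0.4  2.   0.3] [-54.4   0.3  92.8] 28.7167
0.41 False [-1.5  3.2  2.3] [-74.2   0.3  79.5] 29.1083
0.21 False [-2.2  4.   1.3] [-90.9   0.3  62.4] 29.5
0.0 False [-1.2  5.1  1.4] [-103.8    0.3   42.2] 30.05
-0.03 False [-1.8  5.5  2.1] [-105.     0.3   39.7] 30.3
```

```bash
python3 - <<'E'
from h import *
o=ori((0,0,-1),(0,-1,0))
robot.move_gripper(0.45)
robot.sleep(.2)
robot.move_linear(b2w(tab(0)+[-1,0,60]),o,speed=120)
d=get("wrist"); save(d,"w12z",4,(190,70,380,245)); save(d,"w12")
for n,p in dict(tip=(-112,0,57),gR=(-84,-60,57),gL=(-84,60,57),h=(0,60,57),h2=(0,-60,57),dial=(-40,-108,11)).items(): print(n,proj(d,b2w(p)).round(1))
hsv=cv2.cvtColor(d["img"],cv2.COLOR_BGR2HSV)
m=((hsv[...,0]<8)|(hsv[...,0]>172))&(hsv[...,1]>150)&(hsv[...,2]>60)
m[:, :180]=0; m[:,390:]=0
for r in (90,120,150,180,195): c=np.where(m[r])[0]; print(r,c.min(),c.max())
for c in (220,340,281): r=np.where(m[:,c])[0]; print('c',c,r.min(),r.max())
print(robot.current_t())
d=get("scene"); save(d,"s12",1);d=get("top"); save(d,"t12",1)
E
```

```text
tip [278.3 232.4]
gR [362.4 194.7]
gL [194.3 194.6]
h [191.2  75.9]
h2 [365.6  76. ]
dial [404.1 133.9]
90 192 365
120 192 364
150 193 364
180 194 362
195 269 287
c 220 74 194
c 340 75 194
c 281 73 231
31.9833
```

View pics/w12z.png

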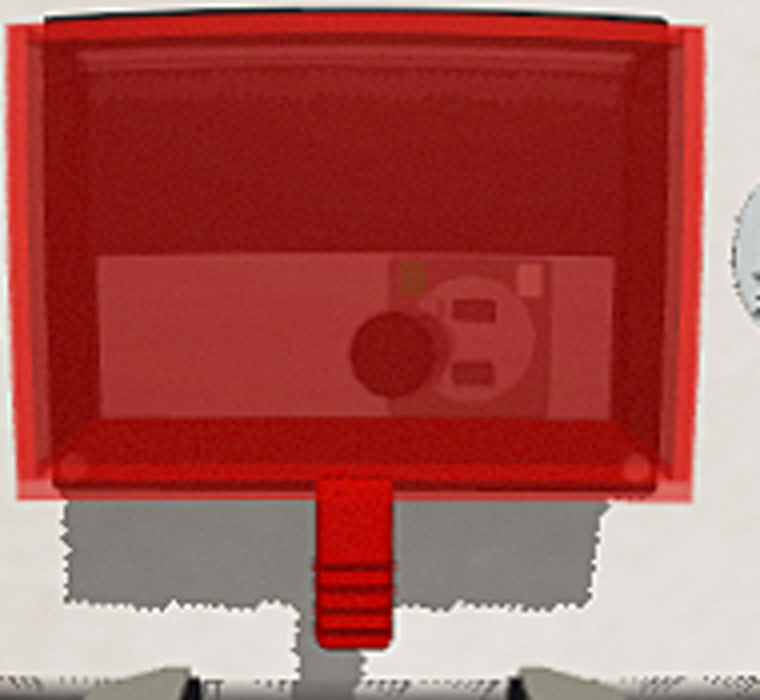

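View pics/s12.png

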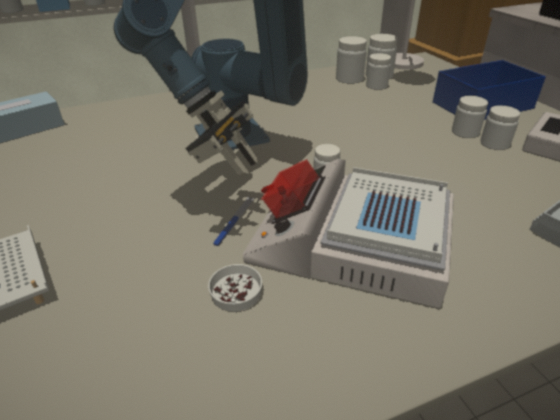

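View pics/t12.png

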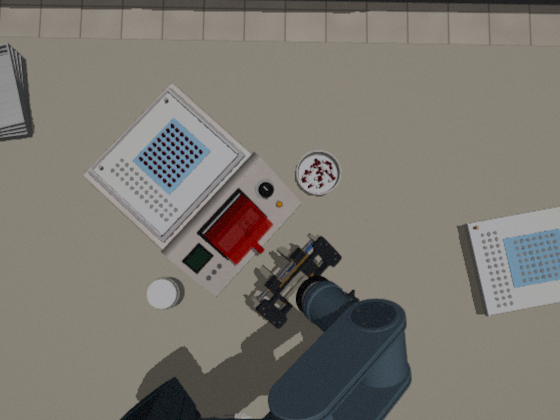

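The guard's edges (front row 194, tab tip row 231) match the shut model within 1 px. The lever is on the green side, and the jar, dish and spatula haven't moved. Handing in.

```bash
python3 -c "
from bench import robot
print(robot.current_t(), robot.current_contact_force()); robot.hand_in()"
```

```text
32.0833 [-0.20216472 -0.25352846 -0.46292457]
the job is handed in; nothing more can be done
```

The vibrating table's toggle is at ON and the guard is closed over it. I handed the job in at 32.1 s of the 61 s allowed.

- **Sequence:** I lifted the guard by its tab to its stop, where it stayed up on its own. I then pulled the knob out past the gate, swung it left to the green mark, let it drop in and nudged it left. Last, I pinched the tab again and swung the guard shut.
- **Guard:** its outline in the wrist view matches the shut position within about 1 px.
- **Toggle:** the lever shows on the green side under the guard. Its knob met resistance at the same height as when it sat locked in OFF, and the nudge left met a firm stop.
- **Surroundings:** in the overhead and scene views the jar, dish and spatula look unmoved. The gripper was clear, with about 0.6 N on the tool.

**Disagreement:** by camera, the knob travelled about 31° between OFF and ON instead of the nominal 36°. Both ends still fit within the gate's 0.1 rad play and the calibration error. I did not push the lever back towards OFF to test the lock.

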